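Set the reorder tags on the leather workshop's hardware rack

TASK

Bring the tags on the hardware rack up to date: in front of each full bin the tag must lean back towards its bin with its round-disc face up, and in front of each nearly empty bin it must lean forward, away from the bin, with its bar face up. Gently push over, with a fingertip, only the tags that are wrong, and leave those that are right as they stand. Do not pinch or pick up anything, and leave the bins and the tools around them where they are.

Things in the scene. Friction and masses are not known exactly. Their poses are not given: they have to be found in the camera images.
- rack: Fixed hardware rack: plywood base 270 (x) x 500 (y) x 12 mm, origin at the centre of its underside, on the bench. Its +y runs along the row to the left-most place 1, its +x from the tag rail to the bins, away from the robot. Four tags on the rail at rack x = -100 mm, four bins behind in the same order, 115 mm apart. Wooden rail posts (50 x 14 mm, 68 mm high) at rack y = -239, 0, 239.
- slot_1 (a point): Centre of bin place 1, left-most (rack y = +172.5 mm), on the base's top at rack x = +62 mm; one bin stands on it.
- pin_1 (a point): Middle of the hinge of tag 1, straight in front of bin place 1, 45 mm above the bench; hinge axis along the rack's y. Two fixed stop rods, 6 mm thick, run 16.5 mm before and behind it, 60 mm above the bench. A leaning tag's top edge is 101 mm above the bench and 39 mm horizontally from here.
- tag_1 (a joint): Angle (rad) of tag 1, for bin place 1: aluminium plate, 40 g, 50 mm wide, 3.5 thick, top edge 68 mm from its hinge. 0 upright; past that it falls freely to a stop. +0.61: leans back to the bins, face with round brass disc (34 mm) up = full. -0.61: leans forward, face with dark bar (36 x 9 mm) up = reorder. Under 1 N on the overhung (lower) face tips it over.
- slot_2 (a point): Centre of bin place 2, second from the left (rack y = +57.5 mm), on the base's top at rack x = +62 mm; one bin stands on it.
- pin_2 (a point): Middle of the hinge of tag 2, straight in front of bin place 2, 45 mm above the bench; hinge axis along the rack's y. Two fixed stop rods, 6 mm thick, run 16.5 mm before and behind it, 60 mm above the bench. A leaning tag's top edge is 101 mm above the bench and 39 mm horizontally from here.
- tag_2 (a joint): Angle (rad) of tag 2, for bin place 2: aluminium plate, 40 g, 50 mm wide, 3.5 thick, top edge 68 mm from its hinge. 0 upright; past that it falls freely to a stop. +0.61: leans back to the bins, face with round brass disc (34 mm) up = full. -0.61: leans forward, face with dark bar (36 x 9 mm) up = reorder. Under 1 N on the overhung (lower) face tips it over.
- slot_3 (a point): Centre of bin place 3, third from the left (rack y = -57.5 mm), on the base's top at rack x = +62 mm; one bin stands on it.
- pin_3 (a point): Middle of the hinge of tag 3, straight in front of bin place 3, 45 mm above the bench; hinge axis along the rack's y. Two fixed stop rods, 6 mm thick, run 16.5 mm before and behind it, 60 mm above the bench. A leaning tag's top edge is 101 mm above the bench and 39 mm horizontally from here.
- tag_3 (a joint): Angle (rad) of tag 3, for bin place 3: aluminium plate, 40 g, 50 mm wide, 3.5 thick, top edge 68 mm from its hinge. 0 upright; past that it falls freely to a stop. +0.61: leans back to the bins, face with round brass disc (34 mm) up = full. -0.61: leans forward, face with dark bar (36 x 9 mm) up = reorder. Under 1 N on the overhung (lower) face tips it over.
- slot_4 (a point): Centre of bin place 4, right-most (rack y = -172.5 mm), on the base's top at rack x = +62 mm; one bin stands on it.
- pin_4 (a point): Middle of the hinge of tag 4, straight in front of bin place 4, 45 mm above the bench; hinge axis along the rack's y. Two fixed stop rods, 6 mm thick, run 16.5 mm before and behind it, 60 mm above the bench. A leaning tag's top edge is 101 mm above the bench and 39 mm horizontally from here.
- tag_4 (a joint): Angle (rad) of tag 4, for bin place 4: aluminium plate, 40 g, 50 mm wide, 3.5 thick, top edge 68 mm from its hinge. 0 upright; past that it falls freely to a stop. +0.61: leans back to the bins, face with round brass disc (34 mm) up = full. -0.61: leans forward, face with dark bar (36 x 9 mm) up = reorder. Under 1 N on the overhung (lower) face tips it over.
- bin_drings: FULL: heaped to the brim with small brass D-rings; heap top about 60 mm above its underside; wooden bin 110 deep (x) x 95 wide (y) x 60 mm high, front wall 40 mm, standing loose on one of the bin places, origin at the centre of its underside. 
- bin_buckles: FULL: heaped to the brim with small steel buckles; heap top about 60 mm above its underside; wooden bin 110 deep (x) x 95 wide (y) x 60 mm high, front wall 40 mm, standing loose on one of the bin places, origin at the centre of its underside. 
- bin_studs: NEARLY EMPTY: three brass studs on its floor; wooden bin 110 deep (x) x 95 wide (y) x 60 mm high, front wall 40 mm, standing loose on one of the bin places, origin at the centre of its underside. 
- bin_rings: NEARLY EMPTY: three steel rings on its floor; wooden bin 110 deep (x) x 95 wide (y) x 60 mm high, front wall 40 mm, standing loose on one of the bin places, origin at the centre of its underside. 
- spool: Bystander: wooden thread spool, 30 mm across, 34 mm high, standing on the rack's base between rail and bins; origin under its centre.
- belt_buckle: Bystander: flat brass belt buckle 53 x 41 x 5 mm lying on the rack's base between rail and bins; origin under its centre.
- awl: Bystander: awl with wooden haft lying on the bench in front of the rail, 150 mm long, 29 mm high; origin on the bench under the front end of the haft, blade to its +x.
- slicker: Bystander: turned wooden edge slicker, 34 mm across, 45 mm high, standing on the bench in front of the rail; origin under its centre.
- mallet: Bystander: mallet lying on the bench to the right, 260 mm long, head 60 mm across; origin under the middle of its handle.
- dressing_jar: Bystander: amber jar with black cap, 60 mm across, 75 mm high, standing on the left; origin under its centre.
- weight: Bystander: round steel pressing weight with a knob, 64 mm across, 60 mm high, standing on the left; origin under its centre.
There are look-alikes about, which are no part of the job. What is shaped like the bin_drings but blue or green is not meant. What is meant by the bin_buckles is not pink, and is the larger of those in its own colour.

How it is judged:
By the outcome, as a careful person would: the job done as asked, in the order asked, and still so for the second after the job is handed in, with the robot touching nothing.
It also fails if it takes over 38 s, if anything falls off the work surface, if the arm or the gripper's body presses on something with over 40 N, if the wrist force passes 120 N, or if a joint passes its speed limit or range.

ROBOT

A 6-joint arm with a two-finger parallel gripper is mounted at the origin on the work surface. World frame = base frame: x ahead of the robot, y to its left, z up, the work surface at z = 0. Lengths are in mm, angles in rad, forces in N, time in s.
With the tool pointing down it reaches from about 350 to 775 mm from the base axis. Payload 7.3 kg.
Tool frame: the origin (TCP) lies on the mounting face of the last link; the fingertips stand 178 mm ahead of it and the grasp point (between the pads) lies 159 mm ahead of it (bot.grip_point_offset is the distance from the TCP to the grasp point, in mm); x points along the fingers, y is the direction in which the jaws open and shut, and the axes are right-handed (so a half turn about x gives the same grasp; the last joint's range is limited). The gripper opens to 92 mm and grips with 3 to 60 N. Pads are 19 mm wide; open, the fingers measure 130 mm over their backs; the gripper's body (75 mm by 190 mm) begins 47 mm behind the grasp point.
Start: joints at [-0.146, 0.342, 1.524, -0, 1.275, -0.146], TCP at [525.003, 0.022, 404.741] pointing down, gripper open.
Joint ranges: [-2.53, 2.53], [-0.77, 2.02], [0.04, 2.7], [-1, 4.14], [0.28, 2.66], [-3.11, 3.11]. Speed limits (rad/s): [2.57, 2.57, 3.14, 3.14, 3.14, 3.14].

INTERFACE

Orientations are given as [roll, pitch, yaw] about the fixed x, y, z axes, in that order (R = Rz(yaw) Ry(pitch) Rx(roll)).
In Python, from plant import bot gives the robot as it stands.
- The arm moves only by the tool arm_command, never from a script. Its argument "moves" is a list of rows, each a list of 5 numbers: the shift along the tool's x, y, z in cm, then the turn about the tool's x in degrees, then the opening, from 0 (shut) to 1 (fully open). A call has 1 to 10 rows; each row is the pose to reach, as a shift and turn from the pose measured when the call began, along the tool's axes at that moment; what a row does not reach only later rows make up. A row lasts 1/10 s, in which the tool goes at most 50 mm and 8.59 degrees, less where a joint would pass 70% of its speed; a pose out of reach is approached as far as the arm can. A call with a gripper value outside its range is refused whole. The fingers move at their own pace and stop on an object; the grip force is fixed at half the most. Time passes only in rows, so rows that repeat a pose let the fingers close. It gives the time, the measured TCP pose, the force and the opening at its end, in the units of the state.
- bot.get_obs(): the state, without advancing time (a new reading comes with each control period).
- bot.capture(name): name is "scene" or "side" or "wrist"; returns a dict with "frame" (400x640x3 uint8, blue, green, red), "K" (3x3 intrinsics, pixels), "k1" (the pictures are not rectified: a ray, as slopes to the right and down, at radius r is drawn at 1 + k1 r^2 times it, then the intrinsics apply), "origin" and "orientation" of the camera in the world; the wrist camera has in their place "T_tool_cam" (4x4, takes a point from camera to tool coordinates, whose origin is the TCP and whose axes are the tool frame's). Camera axes: x right, y down, z forward; pixel columns grow to the right and rows downward; lengths in mm; the calibration is good to about 2 mm. A picture is of the moment at which its call begins: read the wrist's pose just before it. There is no depth.
- bot.close_job(): hands the job in, once; it reports no verdict.
The state is a dict: "time": time; "joint_positions": joint angles; "dq": joint speeds; "tau": joint torques, N m; "tool_pos": TCP position; "tcp_rot": TCP orientation; "contact_force": force on the tool from outside, world axes, zero at the start; "moment": the same for the moment, N m; "grip_width": finger opening in mm.
Only numpy, scipy, OpenCV 4.12 (cv2) and the standard library are available. Lean on these libraries where they do the work, as an engineer would, in place of code of your own. Each camera call takes 0.05 s, during which the arm holds its last target.

## Working session

There is one attempt and no reset: what is moved stays moved. The work goes in short steps, Python scripts to look and compute and a tool call to move; the robot and the scene stay as the last step left them, time stands still between calls to the robot, and variables do not carry over. Pictures are saved under pics/ and viewed, and the job is handed in when it is done.

Besides the shell and the picture viewer there is one more tool, called after "Call:" as name(argument=value, ...), one argument or row to a line, values as JSON. arm_command: Moves the arm, as the interface text tells. Its arguments: {"type":"object","properties":{"moves":{"type":"array"}},"required":["moves"]}

```bash
ls; mkdir -p pics; python3 - <<'E'
from plant import bot
import cv2,numpy as np
o=bot.get_obs(); print(o)
for n in ["scene","side","wrist"]:
    c=bot.capture(n); cv2.imwrite(f"pics/{n}0.png",c["frame"]); print({k:v for k,v in c.items() if k!="frame"})
E
```

```text
pics
{'time': 0.0, 'joint_positions': array([-1.46000248e-01,  3.42690601e-01,  1.52504429e+00, -1.13800138e-05,
        1.27540458e+00, -1.46013281e-01]), 'dq': array([ 0.0011157 ,  0.00014592,  0.00035461, -0.00107152,  0.00013831,
        0.00117921]), 'tau': array([ 7.61924657e-04, -4.31245601e+01, -2.44219762e+01,  7.17750052e-02,
        5.59406646e-02, -1.04314388e-04]), 'tool_pos': array([5.24849869e+02, 4.26632249e-02, 4.04051911e+02]), 'tcp_rot': array([-1.70977466,  1.56924947,  3.00263067]), 'contact_force': array([-0.87861575,  0.56240263,  0.07839858]), 'moment': array([ 0.00345864, -0.00512738,  0.02532689]), 'grip_width': 91.81984577864563}
{'K': array([[425.32199483,   0.        , 321.28815568],
       [  0.        , 425.32199483, 200.29935274],
       [  0.        ,   0.        ,   1.        ]]), 'k1': 0.027648108542472842, 'origin': array([1332.88928554, -227.248606  , 1204.95620885]), 'orientation': array([-2.5059315 , -0.00927117,  1.28162006])}
{'K': array([[448.74958103,   0.        , 327.78743777],
       [  0.        , 448.74958103, 194.63382521],
       [  0.        ,   0.        ,   1.        ]]), 'k1': -0.02520607018155861, 'origin': array([-172.9133686 , -642.35488584,  927.67940966]), 'orientation': array([-2.30156398e+00, -1.56571991e-03, -8.35643425e-01])}
{'K': array([[360.37953806,   0.        , 321.37051524],
       [  0.        , 360.37953806, 201.67425474],
       [  0.        ,   0.        ,   1.        ]]), 'k1': -0.0016884953401254798, 'T_tool_cam': array([[ 8.72348053e-04, -2.60274467e-01,  9.65534277e-01,
         2.07122689e+01],
       [ 9.99999313e-01,  9.83326813e-04, -6.38416062e-04,
        -6.83318154e-01],
       [-7.83272343e-04,  9.65534171e-01,  2.60275146e-01,
        -6.97517280e+01],
       [ 0.00000000e+00,  0.00000000e+00,  0.00000000e+00,
         1.00000000e+00]])}
```

View pics/scene0.png

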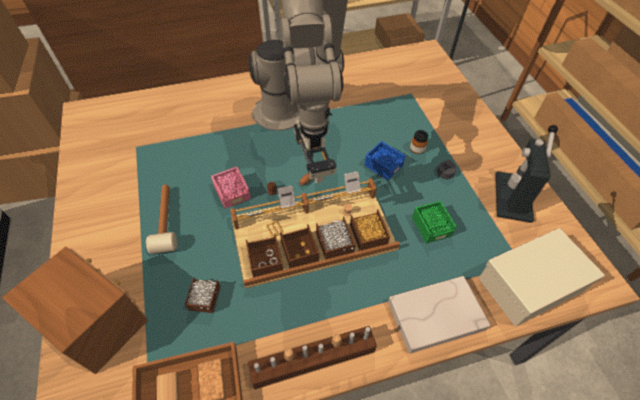

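View pics/side0.png

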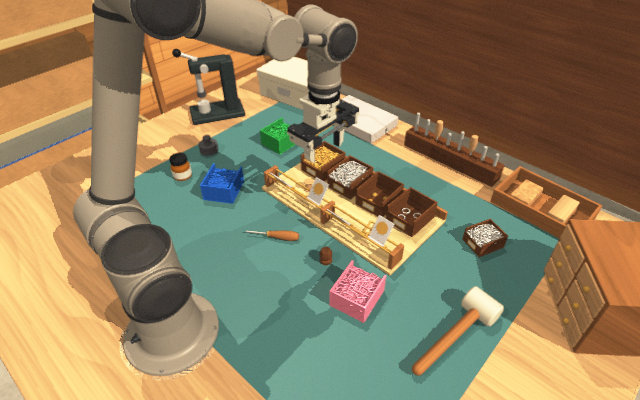

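View pics/wrist0.png

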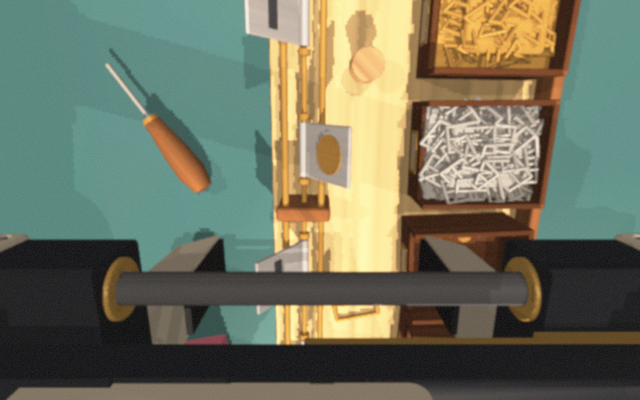

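The wrist image shows place 1 (gold, top) with a bar tag leaning forward, place 2 (steel buckles) with a disc leaning back, and place 3 with a forward tag. I'll zoom the fixed views for the tags and bins.

```bash
python3 - <<'E'
import cv2
s=cv2.imread("pics/side0.png")[135:280,240:460]; cv2.imwrite("pics/c1.png",cv2.resize(s,None,fx=3.6,fy=3.6,interpolation=cv2.INTER_CUBIC))
s=cv2.imread("pics/scene0.png")[160:290,220:410]; cv2.imwrite("pics/c2.png",cv2.resize(s,None,fx=4.2,fy=4.2,interpolation=cv2.INTER_CUBIC))
E
```

```text
(no output)
```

View pics/c1.png

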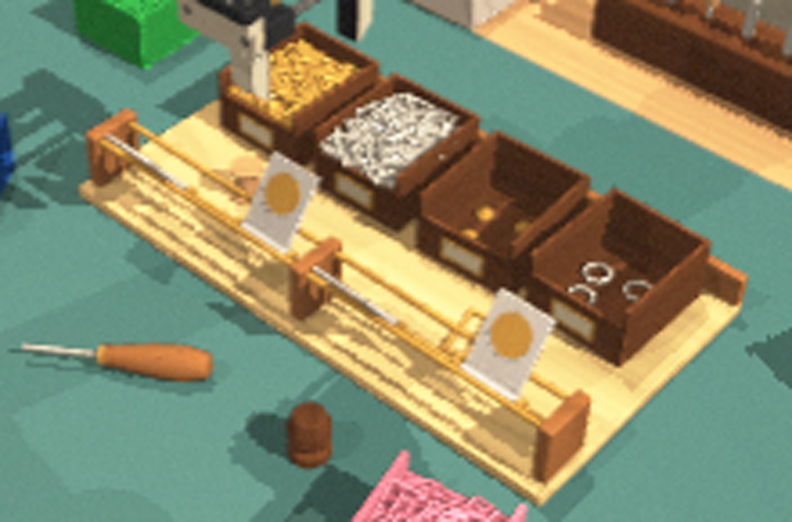

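View pics/c2.png

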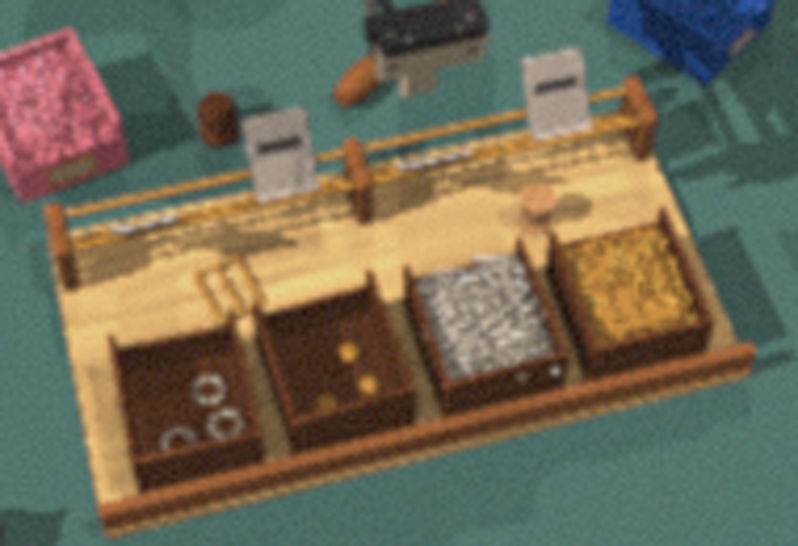

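The tags are clear. Tag 1 is bar-up and forward in front of the full D-rings, so it is wrong. Tag 2 is disc-up and right. Tag 3 is bar-up at the nearly empty studs and right. Tag 4 is disc-up at the nearly empty rings, so it is wrong. The look-alikes all stand off the rack: pink (230,187), blue (385,160), green (434,222) and a small dark steel-filled bin (202,295) in the scene view. Next I'll fit the rack pose from tag corners and base corners.

```bash
cat > h.py <<'E'
import numpy as np,cv2
from scipy.spatial.transform import Rotation as Ro
def proj(c,P,obs=None):
    P=np.atleast_2d(P).astype(float)
    if "origin" in c: R=Ro.from_euler('xyz',c["orientation"]).as_matrix();o=np.array(c["origin"])
    else:
        T=c["T_tool_cam"];Rt=Ro.from_euler('xyz',obs["tcp_rot"]).as_matrix()
        R=Rt@T[:3,:3];o=Rt@T[:3,3]+obs["tool_pos"]
    q=(P-o)@R; s=q[:,:2]/q[:,2:]; r2=(s**2).sum(1,keepdims=True)
    s=s*(1+c["k1"]*r2); return s@c["K"][:2,:2].T+c["K"][:2,2]
def rack(p,P):
    P=np.atleast_2d(P).astype(float);c,s=np.cos(p[2]),np.sin(p[2])
    return np.c_[p[0]+c*P[:,0]-s*P[:,1],p[1]+s*P[:,0]+c*P[:,1],P[:,2]]
E
cat > fit.py <<'E'
from h import *
from plant import bot
from scipy.optimize import least_squares
cs={n:bot.capture(n) for n in ["scene","side"]}
print(bot.get_obs()["time"])
S=lambda u,v:(240+u/3.6,135+v/3.6)
C=lambda u,v:(220+u/4.2,160+v/4.2)
obs=[("side",S(272,152),(-61,82.5,101)),("side",S(318,180),(-61,32.5,101)),
("side",S(500,290),(-61,-147.5,101)),("side",S(553,322),(-61,-197.5,101)),
("side",S(541,490),(-135,-250,12)),("side",S(80,186),(-135,250,12)),
("scene",C(523,57),(-139,147.5,101)),("scene",C(582,50),(-139,197.5,101)),
("scene",C(245,118),(-139,-82.5,101)),("scene",C(305,108),(-139,-32.5,101)),
("scene",C(107,533),(135,-250,0))]
def res(p): return np.concatenate([proj(cs[n],rack(p,w))[0]-np.array(m) for n,m,w in obs])
f=least_squares(res,[560,0,0],loss='soft_l1');print(f.x);print(res(f.x).reshape(-1,2).round(1))
np.save("rack.npy",f.x)
p=f.x
for n in cs:
    im=cv2.resize(cs[n]["frame"],None,fx=1,fy=1)
    L=[(x,y,12) for x in(-135,135) for y in(-250,250)]+[(-100,y,45) for y in(172.5,57.5,-57.5,-172.5)]+[(-100,y,80) for y in(-239,0,239)]
    for q in proj(cs[n],rack(p,L)): cv2.circle(im,tuple(int(round(v)) for v in q),2,(0,0,255),-1)
    cv2.imwrite(f"pics/fit_{n}.png",cv2.resize(im[120:300,200:480],None,fx=2.8,fy=2.8))
for i,y in enumerate((172.5,57.5,-57.5,-172.5)): print("pin",i+1,rack(p,(-100,y,45)).round(1))
E
python3 fit.py
```

```text
0.25
[ 6.07394825e+02 -2.91702950e+01 -1.55707292e-02]
[[ 0.2 -0.9]
 [ 0.1 -1. ]
 [-0.4 -1.2]
 [ 0.2 -0.8]
 [-0.9  2. ]
 [-0.9 -0.7]
 [-0.4  0.4]
 [-0.4 -0.9]
 [-0.9  0. ]
 [-0.4 -0.7]
 [-0.6  1.5]]
pin 1 [[510.1 144.9  45. ]]
pin 2 [[508.3  29.9  45. ]]
pin 3 [[506.5 -85.1  45. ]]
pin 4 [[ 504.7 -200.1   45. ]]
```

View pics/fit_side.png

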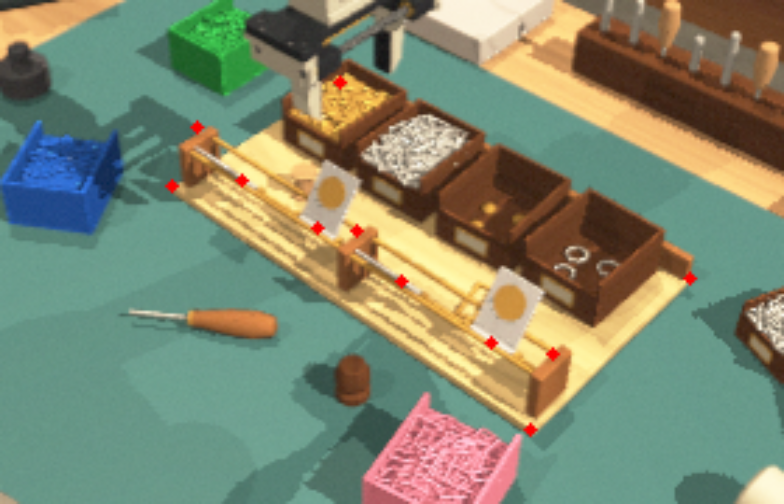

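View pics/fit_scene.png

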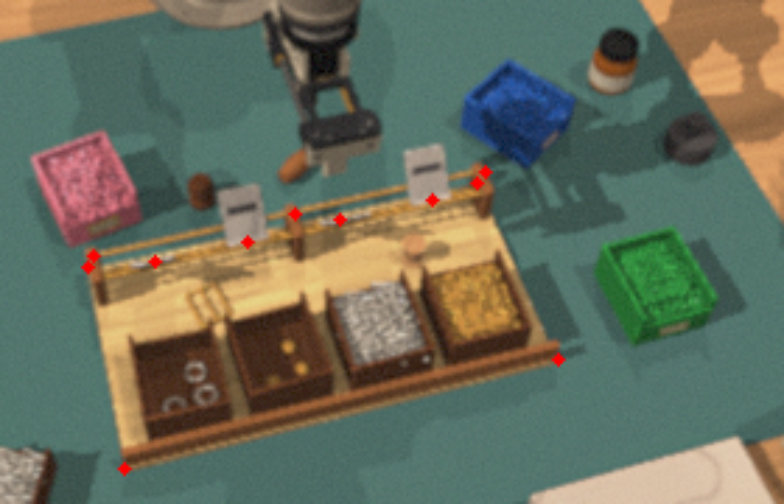

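The fit is good: residuals are at most about 2 px, and the pins land on the rail. The posts are 68 mm above the bench. Now the tool axes and shifts.

```bash
cat > goto.py <<'E'
import sys
from h import *
from plant import bot
o=bot.get_obs();R=Ro.from_euler('xyz',o["tcp_rot"]).as_matrix()
print(o["time"],o["tool_pos"].round(1),o["contact_force"].round(1),o["grip_width"].round(1));print(R.round(3))
for a in sys.argv[1:]:
    t=np.array(eval(a));print(a,((t-o["tool_pos"])@R/10).round(2))
E
python3 goto.py 425,145,330 425,145,263 505,145,263
```

```text
Traceback (most recent call last):
  File "goto.py", line 5, in <module>
    print(o["time"],o["tool_pos"].round(1),o["contact_force"].round(1),o["grip_width"].round(1));print(R.round(3))
                                                                       ^^^^^^^^^^^^^^^^^^^^^
AttributeError: 'float' object has no attribute 'round'
```

```bash
sed -i 's/o\["grip_width"\].round(1)/round(o["grip_width"],1)/' goto.py
python3 goto.py 425,145,330 425,145,263 505,145,263
```

```text
0.25 [524.9   0.  404.4] [-0.8  0.2  0.5] 92.1
[[-0.001  1.    -0.   ]
 [ 0.    -0.    -1.   ]
 [-1.    -0.001 -0.   ]]
425,145,330 [  7.45  -9.99 -14.5 ]
425,145,263 [ 14.15  -9.99 -14.5 ]
505,145,263 [ 14.15  -1.99 -14.5 ]
```

Call:
arm_command(
  moves=[
    [2,-3,-4,0,0],
    [4,-6,-8,0,0],
    [6,-9,-12,0,0],
    [7.4,-10,-14.5,0,0],
    [7.4,-10,-14.5,0,0],
    [7.4,-10,-14.5,0,0],
    [7.4,-10,-14.5,0,0],
    [7.4,-10,-14.5,0,0],
    [7.4,-10,-14.5,0,0],
    [7.4,-10,-14.5,0,0],
  ],
)

```text
time: 1.25
tool_pos: [425.3, 144.5, 330.7]
tcp_rot: [-2.3, 1.571, 2.411]
contact_force: [1.4, -0.2, -0.1]
grip_width: 16.4
```

```bash
python3 goto.py 425,145,263 452,145,263 505,145,263; python3 - <<'E'
from plant import bot
import cv2
a=bot.capture("side")["frame"][60:260,180:420];b=bot.capture("wrist")["frame"]
cv2.imwrite("pics/s1.png",cv2.resize(a,None,fx=3,fy=3));cv2.imwrite("pics/w1.png",b)
E
```

```text
1.25 [425.3 144.5 330.7] [ 1.4 -0.2 -0.1] 16.4
[[-0.     1.    -0.001]
 [ 0.    -0.001 -1.   ]
 [-1.    -0.    -0.   ]]
425,145,263 [ 6.77 -0.03 -0.05]
452,145,263 [ 6.77  2.67 -0.06]
505,145,263 [ 6.77  7.97 -0.06]
```

View pics/s1.png

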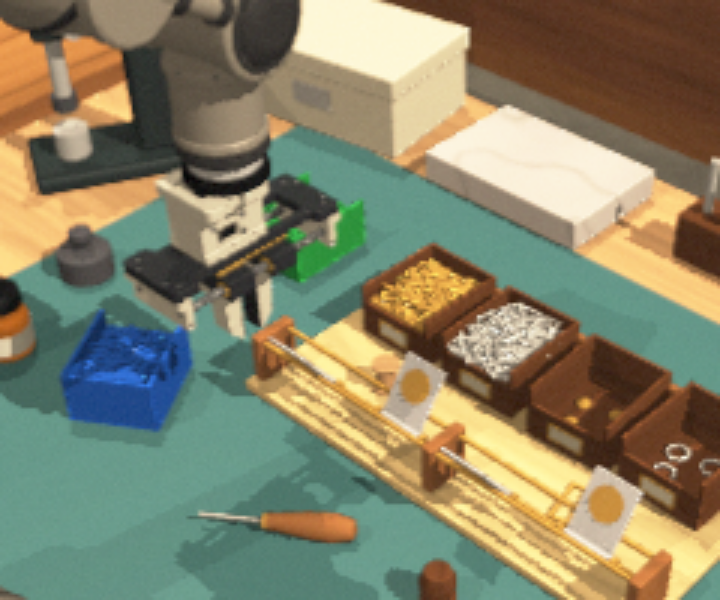

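View pics/w1.png

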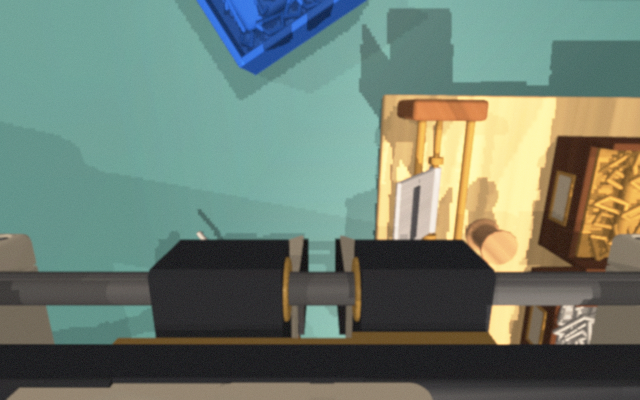

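The side view shows the fingers almost closed, in front of tag 1 and clear of the blue bin. I'll descend and approach.

Call:
arm_command(
  moves=[
    [2.5,0,0,0,0],
    [5,0,0,0,0],
    [6.8,0,0,0,0],
    [6.8,0,0,0,0],
    [6.8,1,0,0,0],
    [6.8,1.8,0,0,0],
    [6.8,2.4,0,0,0],
    [6.8,3,0,0,0],
    [6.8,3.5,0,0,0],
    [6.8,4,0,0,0],
  ],
)

```text
time: 2.35
tool_pos: [465.5, 144.7, 262.7]
tcp_rot: [-2.159, 1.571, 2.553]
contact_force: [0.3, -0.6, -1.4]
grip_width: 0.6
```

Call:
arm_command(
  moves=[
    [0,0.5,0,0,0],
    [0,1,0,0,0],
    [0,1.5,0,0,0],
    [0,2,0,0,0],
    [0,2.5,0,0,0],
    [0,3,0,0,0],
    [0,3.5,0,0,0],
    [0,4,0,0,0],
    [0,4,0,0,0],
    [0,4,0,0,0],
  ],
)

```text
time: 3.35
tool_pos: [505.5, 144.6, 262.6]
tcp_rot: [-1.733, 1.57, 2.978]
contact_force: [0.3, -1.3, 0.6]
grip_width: 0.4
```

```bash
python3 - <<'E'
from plant import bot
import cv2
a=bot.capture("side")["frame"][60:260,180:420];b=bot.capture("scene")["frame"][110:290,220:460]
cv2.imwrite("pics/s2.png",cv2.resize(a,None,fx=3,fy=3));cv2.imwrite("pics/sc2.png",cv2.resize(b,None,fx=3,fy=3))
E
python3 goto.py
```

```text
3.45 [505.3 144.6 262.6] [-0.4  1.2 -0.2] 0.3
[[-0.001  1.    -0.001]
 [ 0.    -0.001 -1.   ]
 [-1.    -0.001 -0.   ]]
```

View pics/s2.png

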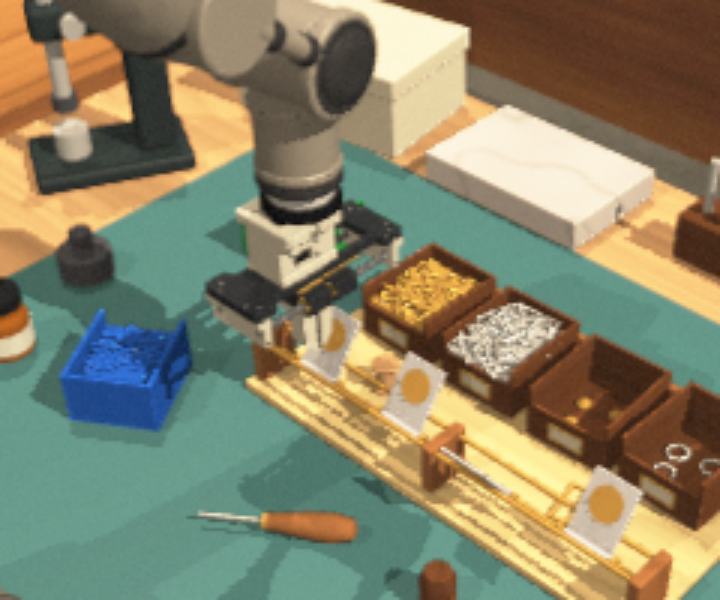

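View pics/sc2.png

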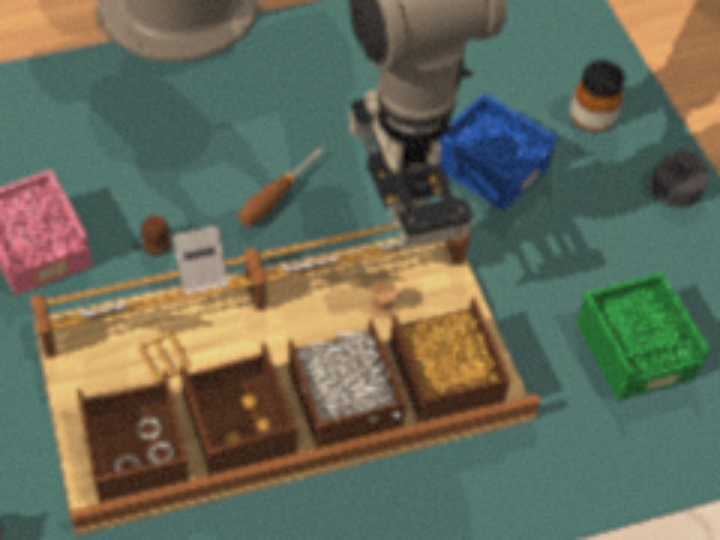

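Tag 1 now leans back with its disc up (side crop at 333,340). I'll back away, lift, and cross to tag 4.

Call:
arm_command(
  moves=[
    [0,-2,0,0,0],
    [0,-4,0,0,0],
    [0,-4,0,0,0],
    [-4,-4,0,0,0],
    [-8,-4,0,0,0],
    [-10,-4,0,0,0],
    [-10,-2,4,0,0],
    [-10,0,8,0,0],
    [-10,2,12,0,0],
    [-10,4,16,0,0],
  ],
)

```text
time: 4.45
tool_pos: [546.3, -17.1, 363.1]
tcp_rot: [1.476, 1.57, -0.095]
contact_force: [0.9, -0.0, -0.0]
grip_width: 0.9
```

```bash
python3 goto.py 582,-200,350 582,-200,263
```

```text
4.45 [546.3 -17.1 363.1] [ 0.9 -0.  -0. ] 0.9
[[ 0.001  1.    -0.   ]
 [-0.    -0.    -1.   ]
 [-1.     0.001  0.   ]]
582,-200,350 [ 1.31  3.57 18.28]
582,-200,263 [10.01  3.57 18.28]
```

Call:
arm_command(
  moves=[
    [0,1,4,0,0],
    [0,2,8,0,0],
    [0,3,12,0,0],
    [0,3.6,16,0,0],
    [0,3.6,18.3,0,0],
    [0,3.6,18.3,0,0],
    [0,3.6,18.3,0,0],
    [2,3.6,18.3,0,0],
  ],
)

```text
time: 5.25
tool_pos: [583.0, -199.5, 345.6]
tcp_rot: [1.225, 1.564, -0.345]
contact_force: [0.5, 0.5, -0.3]
grip_width: 0.3
```

```bash
python3 - <<'E'
from plant import bot
import cv2
a=bot.capture("side")["frame"][60:300,220:500];b=bot.capture("wrist")["frame"]
cv2.imwrite("pics/s3.png",cv2.resize(a,None,fx=2.5,fy=2.5));cv2.imwrite("pics/w3.png",b)
E
python3 goto.py 582,-200,263 508,-200,263
```

```text
5.35 [ 581.9 -198.7  341.1] [ 0.4  0.8 -0.5] 0.2
[[-0.003  1.     0.001]
 [ 0.002  0.001 -1.   ]
 [-1.    -0.003 -0.002]]
582,-200,263 [7.81 0.03 0.15]
508,-200,263 [ 7.83 -7.37  0.14]
```

View pics/s3.png

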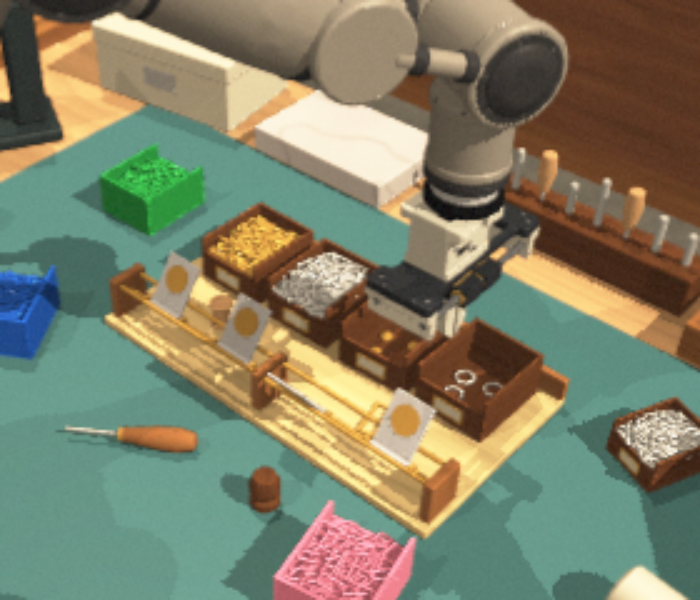

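View pics/w3.png

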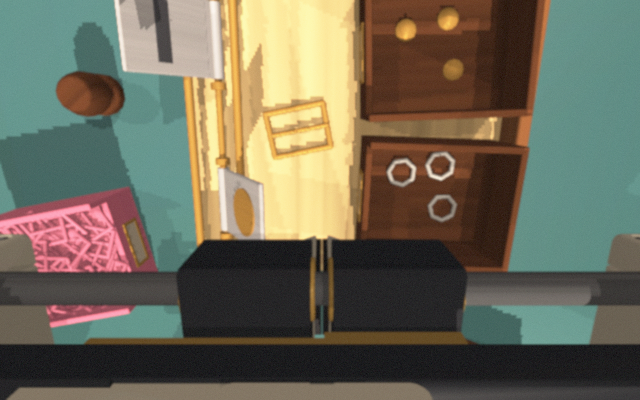

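Tag 1 stays back and disc-up, and the fingers sit between tag 4 and the rings bin. I'll descend and push tag 4 forward.

Call:
arm_command(
  moves=[
    [3,0,0.1,0,0],
    [6,0,0.1,0,0],
    [7.8,0,0.1,0,0],
    [7.8,0,0.1,0,0],
    [7.8,-0.8,0.1,0,0],
    [7.8,-1.4,0.1,0,0],
    [7.8,-2,0.1,0,0],
    [7.8,-2.5,0.1,0,0],
    [7.8,-3,0.1,0,0],
    [7.8,-3.5,0.1,0,0],
  ],
)

```text
time: 6.35
tool_pos: [546.2, -199.6, 263.5]
tcp_rot: [-2.201, 1.568, 2.513]
contact_force: [-0.5, -0.8, 0.1]
grip_width: 0.8
```

Call:
arm_command(
  moves=[
    [0,-0.5,0,0,0],
    [0,-1,0,0,0],
    [0,-1.5,0,0,0],
    [0,-2,0,0,0],
    [0,-2.5,0,0,0],
    [0,-3,0,0,0],
    [0,-3.5,0,0,0],
    [0,-4,0,0,0],
    [0,-4,0,0,0],
    [0,-4,0,0,0],
  ],
)

```text
time: 7.35
tool_pos: [506.3, -199.7, 263.8]
tcp_rot: [-2.232, 1.568, 2.481]
contact_force: [0.7, -0.2, -0.5]
grip_width: 0.6
```

```bash
python3 - <<'E'
from plant import bot
import cv2
a=bot.capture("side")["frame"][60:300,220:500];b=bot.capture("scene")["frame"][110:290,190:430]
cv2.imwrite("pics/s4.png",cv2.resize(a,None,fx=2.5,fy=2.5));cv2.imwrite("pics/sc4.png",cv2.resize(b,None,fx=3,fy=3))
E
python3 goto.py
```

```text
7.45 [ 506.4 -199.7  263.7] [0.2 1.2 0.1] 0.3
[[-0.002  1.     0.001]
 [ 0.002  0.001 -1.   ]
 [-1.    -0.002 -0.002]]
```

View pics/s4.png

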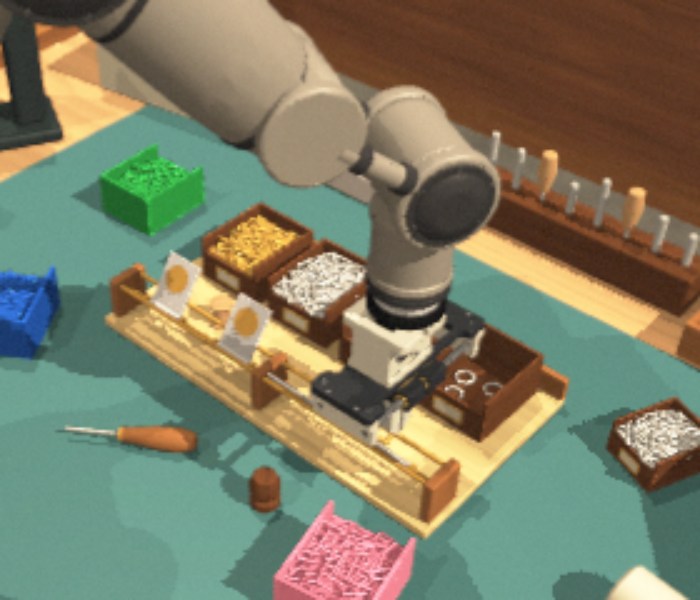

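View pics/sc4.png

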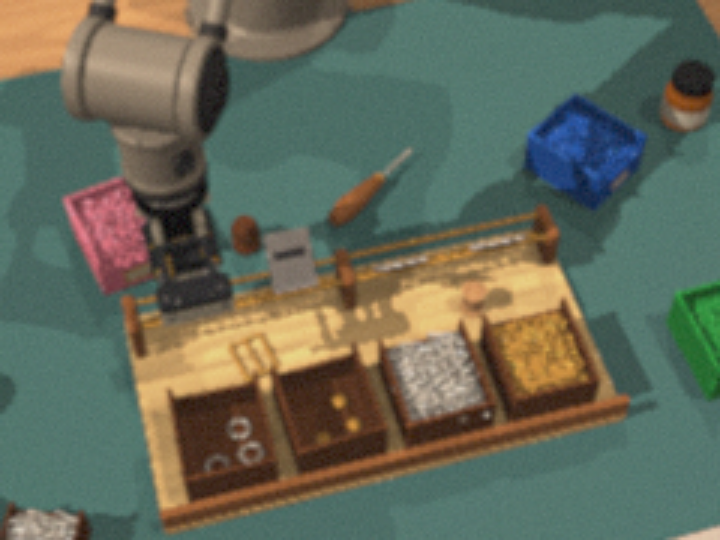

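Tag 4 is no longer upright in the side view and appears to have fallen forward. I'll back towards the bins, then lift well clear.

Call:
arm_command(
  moves=[
    [0,2,0,0,0],
    [0,4,0,0,0],
    [0,5,0,0,0],
    [0,5,0,0,0],
    [-4,5,0,0,0],
    [-8,5,0,0,0],
    [-11,5,0,0,0],
    [-14,5,0,0,0],
    [-14,5,0,0,0],
    [-14,5,0,0,0],
  ],
)

```text
time: 8.45
tool_pos: [556.1, -199.8, 403.8]
tcp_rot: [-2.193, 1.568, 2.52]
contact_force: [0.1, -0.4, -0.8]
grip_width: 0.5
```

```bash
python3 - <<'E'
from plant import bot
import cv2
a=bot.capture("side")["frame"][60:300,220:500];b=bot.capture("scene")["frame"][110:290,190:430]
cv2.imwrite("pics/s5.png",cv2.resize(a,None,fx=2.5,fy=2.5));cv2.imwrite("pics/sc5.png",cv2.resize(b,None,fx=3,fy=3))
E
python3 goto.py
```

```text
8.55 [ 556.2 -199.8  402.1] [-0.1  0.5 -0.6] 0.2
[[-0.005  1.     0.001]
 [ 0.003  0.001 -1.   ]
 [-1.    -0.005 -0.003]]
```

View pics/s5.png

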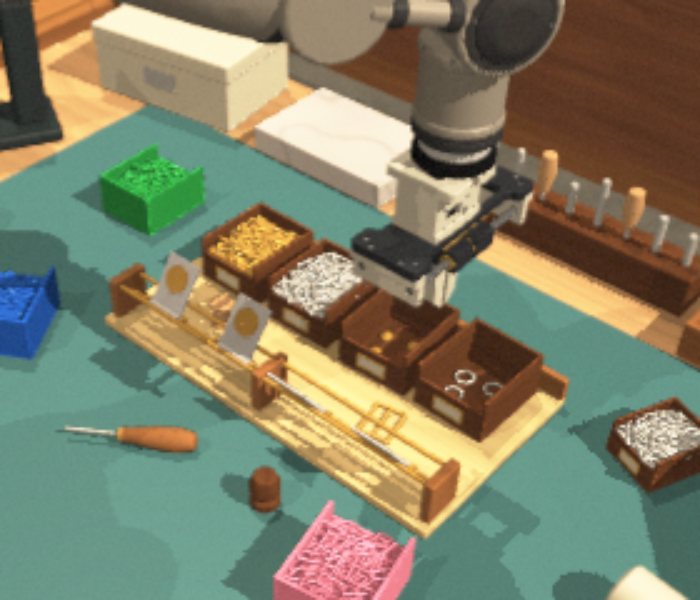

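View pics/sc5.png

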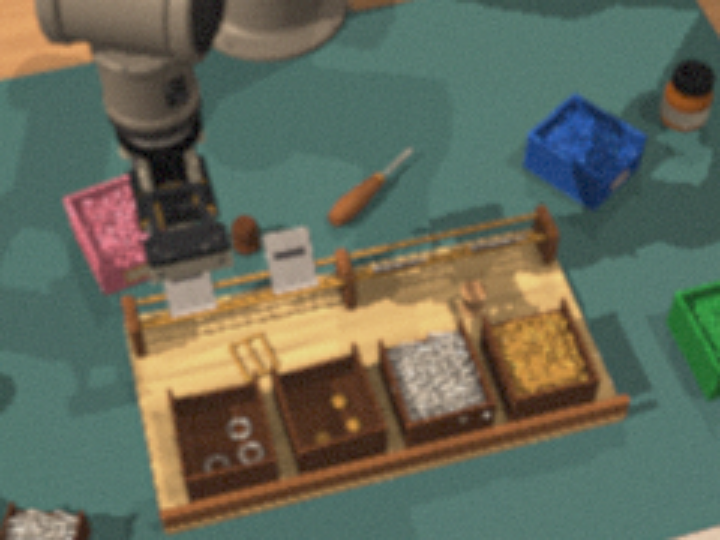

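Tags 1 and 2 lean back with discs up. Tags 3 and 4 lean forward (scene crop 290,260 and 190,295). The bins and tools look unmoved, and the gripper is well above everything. I'll hand it in.

```bash
python3 - <<'E'
from plant import bot
print(bot.get_obs()["time"]); print(bot.close_job())
E
```

```text
8.55
the job is handed in; nothing more can be done
None
```

The rack's tags now match their bins, and I handed the job in at 8.55 s of the 38 s allowed.

- **Tag 1 (full D-rings):** it was forward with its bar up, so I pushed it over backwards with the closed fingertips. It now leans back, disc up.
- **Tag 4 (nearly empty rings):** it was back with its disc up, so I pushed it forwards. It now leans forward.
- **Tags 2 and 3 (full buckles, nearly empty studs):** they were already right, and I did not touch them.

**Last checks:** the final side and scene views show tags 1 and 2 leaning back and tags 3 and 4 leaning forward. The bins, spool, buckle and other tools in view look unmoved. The arm is lifted well clear, and the force readings at the end of each move were at noise level, about 1.4 N or less per axis.

**Not confirmed:** in the last scene view the gripper hid the upper part of tag 4, so I did not see its bar directly. I judged it from its lean in both views.

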